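# Clear the breakfast stack

## Robot

A 6-joint arm with a two-finger parallel gripper is mounted at the origin on the work surface. World frame = base frame: x ahead of the robot, y to its left, z up, the work surface at z = 0. Lengths are in m, angles in degrees, forces in N, time in s.
With the tool pointing down it reaches from about 0.35 to 0.875 m from the base axis. Payload 4.2 kg.
Tool frame: the origin (TCP) lies midway between the tips of the shut fingers; the grasp point (between the pads) lies hold_point_z behind it (hold_point_z is the distance from the TCP to the grasp point, in m); z points along the fingers, y is the line along which they close (so a half turn about z gives the same grasp; the last joint's range is limited). The gripper opens to 87 mm and grips with 3 to 60 N. Pads are 19 mm wide; open, the fingers measure 117 mm over their backs; the gripper's body (75 mm by 190 mm) begins 51 mm behind the grasp point.
Start: joints at [89.416, 22.042, 0.453, 0, -68.411, -14.817], TCP at [0.166, 0.603, 0.223] pointing down, gripper open.
Joint ranges: [-179.83, 179.83], [-69.29, 118.12], [-61.27, 80.66], [-181.25, 117.63], [-171.15, -9.14], [-177.46, 177.46]. Speed limits (degrees/s): [159.86, 159.86, 180, 180, 180, 180].

## Interface

Orientations are given as a 3x3 rotation matrix whose columns are the frame's x, y, z axes.
In Python, from plant import read_state, get_image, close_job, hold_point_z gives the robot as it stands.
- The arm moves only by the tool jog_arm, never from a script. Its argument "rows" is a list of rows, each an object of numbers: "x", "y", "z": the shift along the tool's x, y, z in mm; "spin": the turn about the tool's z in rad. In form: [{"x": .., "y": .., "z": .., "spin": ..}, ...]. A call has 1 to 20 rows; each row is the pose to reach, as a shift and turn from the pose commanded when the call began, along the tool's axes at that moment; what a row does not reach only later rows make up. A row lasts 1/8 s, in which the tool goes at most 62.5 mm and 10.7 degrees, less where a joint would pass 70% of its speed; a pose out of reach is approached as far as the arm can. A call with a gripper value outside its range is refused whole. "hand" is the closure, from 0 (fully open) to 1 (shut), set as the call begins (left out, the last holds). The fingers move at their own pace and stop on an object; the grip force is fixed at half the most. Time passes only in rows, so rows that repeat a pose let the fingers close. It gives the time, the measured TCP pose, the force, the opening and the grip force at its end, in the units of the state.
- read_state(): the state, without advancing time (a new reading comes with each control period).
- get_image(name): name is "scene" or "top" or "wrist"; returns a dict with "color" (400x640x3 uint8, blue, green, red), "fx", "fy", "cx", "cy" (pixels), "view" (4x4, takes a point from world to camera coordinates); the wrist camera has in their place "T_tool_cam" (4x4, takes a point from camera to tool coordinates, whose origin is the TCP and whose axes are the flange's). Camera axes: x right, y up, looking along -z (the intrinsics and any distortion apply to the point x, -y, -z); pixel columns grow to the right and rows downward; lengths in m; the calibration is good to about 2 mm. A picture is of the moment at which its call begins: read the wrist's pose just before it. There is no depth.
- close_job(): hands the job in; it is judged then, once.
The state is a dict: "time_s": time; "qpos": joint angles; "qd": joint speeds; "tau": joint torques, N m; "tcp_pos": TCP position; "orientation": TCP orientation; "ft_force": force on the tool from outside, world axes, zero at the start; "moment": the same for the moment, N m; "gripper_width": opening from 0.0 (shut) to 1.0 (fully open); "grip_force": force on a finger pad.
Only numpy, scipy, OpenCV 4.12 (cv2) and the standard library are available. Lean on these libraries where they do the work, as an engineer would, in place of code of your own. Each camera call takes 0.05 s, during which the arm holds its last target. There are 200 camera calls.

## Task

Take the stack on the counter apart and put each thing where it belongs: the steel tea basket into the blue tea cup, fully seated with its collar on the rim; the small sauce dish on the middle of the saucer; the steel tin flat on the floor of the larger compartment of the open lunch box; and the wooden cutlery case flat on the counter between the two bookends, lengthways from one to the other and centred across their width. Keep all four things upright throughout, and leave the pen cup standing where it is.

Things in the scene. Friction and masses are not known exactly. Their poses are not given: they have to be found in the camera images.
- basket: loose steel tea basket, top of the stack: an open tapered cup, outer radius 13 mm at the foot and 18 mm at 36 mm height, with a straight round collar above it, outer diameter 48 mm, from 36 to 50 mm height; about 70 g. It stands in the dish, foot on the dish's inner floor. Origin: centre of the foot, z up along its axis. Grip it by the collar.
- dish: loose round white ceramic sauce dish, under the basket: 18 mm high, foot diameter 44 mm, flaring to a straight outer band of diameter 64 mm from 9 to 18 mm height; wall 4 mm, inner floor 4 mm above its underside; about 90 g. It stands on the tin. Origin: centre of the underside, z up.
- tin: loose closed steel snack tin, under the dish: 104 (x) x 60 (y) x 32 (z) mm box with flat top, about 140 g. It lies lengthways on the case, both long axes nearly parallel. Origin: centre of the underside; x along its length, z up.
- case: loose closed wooden cutlery case at the bottom of the stack, lying on the counter: 190 (x) x 62 (y) x 28 (z) mm, about 180 g. Origin: centre of the underside; x along its length, z up.
- teacup: fixed blue ceramic tapered tea cup, 52 mm high, open at the top; outer diameter 52 mm at the rim and 36 mm at the foot, wall 5 mm (mouth 42 mm across), inner floor 6 mm up. The basket goes in foot first with about 3 mm play all round; its collar's underside then rests on the rim, with the basket's origin 16 mm above the cup's. Origin: centre of the underside, z up.
- saucer: fixed round white ceramic saucer with a thin blue line on its rim, diameter 120 mm, rim 16 mm high; the flat inner floor is 6 mm above its underside and about 80 mm across. Origin: centre of the underside, z up.
- lunchbox: fixed open teal lunch box: outside 215 (x) x 140 (y) x 48 (z) mm, walls and floor 5 mm thick. A partition across it at x = +38 mm (4 mm thick, top 40 mm above the counter) makes two compartments: the larger spans x = -102 to +36 mm (centre -33 mm), y = -65 to +65 mm; the smaller lies at +x. Origin: centre of the underside; x along its length, z up.
- bookends: fixed pair of small wooden bookends, facing one another 230 mm apart along x (inner faces at x = -115 and +115 mm), each 84 mm wide (y), 80 mm high at the inner face, stepped down to 40 mm on the outside, outer faces at 153 mm. Bare counter between them. Origin: on the counter midway between them; x from one to the other, z up.
- pen_cup: bystander: clear acrylic pen cup, diameter 72 mm, 100 mm high, with three pencils reaching 176 mm high; loose. Origin: centre of the underside. Leave it where it is.
Not all that is in view belongs to the job. Of the things shaped like the case, the wooden one is meant.

How it is judged:
By the outcome, as a careful person would: the job done as asked, in the order asked, and still so for the second after the job is handed in, with the robot touching nothing.
It also fails if it takes over 128 s, if anything falls off the work surface, if the arm or the gripper's body presses on something with over 40 N, if the wrist force passes 120 N, or if a joint passes its speed limit or range.

## Working session

There is one attempt and no reset: what is moved stays moved. The work goes in short steps, Python scripts to look and compute and a tool call to move; the robot and the scene stay as the last step left them, time stands still between calls to the robot, and variables do not carry over. Pictures are saved under pics/ and viewed, at most 14 in all, crops included, and the job is handed in when it is done.

Besides the shell and the picture viewer there is one more tool, called after "Call:" as a command line: name --argument value ..., lists and objects as JSON in quotes. jog_arm: Moves the arm, as the interface text tells. Its arguments: {"type":"object","properties":{"rows":{"type":"array"},"hand":{"type":"number"}},"required":["rows"]}

```bash
mkdir -p pics; ls
python3 - <<'E'
from plant import read_state,get_image,hold_point_z
import cv2
s=read_state();print(s,hold_point_z)
for n in("scene","top","wrist"):
    im=get_image(n);cv2.imwrite(f"pics/{n}0.png",im["color"])
    print(n,{k:v for k,v in im.items() if k!="color"})
E
```

```text
pics
{'time_s': 0.0, 'qpos': array([ 8.94167341e+01,  2.20932600e+01,  3.78476605e-01, -3.11002062e-02,
       -6.84099190e+01, -1.48171490e+01]), 'qd': array([ 0.01509443, -0.04300095, -0.04561859, -0.03969206, -0.06115679,
        0.03286837]), 'tau': array([ 3.49292650e-04, -3.90671933e+01,  1.87411702e+01,  4.21970040e+00,
        1.11093177e-02, -1.87196479e-04]), 'tcp_pos': array([0.16578189, 0.60197988, 0.2214189 ]), 'orientation': array([[ 9.64040293e-01, -2.65755595e-01, -5.26847339e-04],
       [-2.65756108e-01, -9.64037850e-01, -2.17116436e-03],
       [ 6.90982987e-05,  2.23310282e-03, -9.99997504e-01]]), 'ft_force': array([0.1436353 , 0.2346466 , 0.49360707]), 'moment': array([ 0.01361703,  0.0440704 , -0.06372106]), 'grip_force': 0.0, 'gripper_width': 1.002045407370884} 0.0187
scene {'fx': 381.1443933217344, 'fy': 381.1443933217344, 'cx': 318.17358920053204, 'cy': 203.42341079869837, 'view': array([[-0.79616266,  0.60496267,  0.01204943,  0.3465616 ],
       [-0.4351436 , -0.58628193,  0.68331804,  0.22219192],
       [ 0.42044626,  0.53878908,  0.73002142, -1.28165189]
[... 189 characters left out ...]
-0.0592979 , -0.99822797, -0.00496691,  0.11276399],
       [ 0.97713745, -0.0590613 ,  0.20424048, -0.52399843],
       [-0.20417191,  0.00725768,  0.97890815, -1.49624993],
       [ 0.        ,  0.        ,  0.        ,  1.        ]])}
wrist {'fx': 332.4958855684724, 'fy': 332.4958855684724, 'cx': 318.558408262928, 'cy': 202.76266653736855, 'T_tool_cam': array([[-1.94288015e-04,  9.58617878e-01,  2.84695848e-01,
         7.70568339e-02],
       [ 9.99999693e-01,  4.02313592e-04, -6.72215800e-04,
        -6.09552885e-04],
       [-7.58935093e-04,  2.84695630e-01, -9.58617662e-01,
        -1.61669502e-01],
       [ 0.00000000e+00,  0.00000000e+00,  0.00000000e+00,
         1.00000000e+00]])}
```

View pics/top0.png

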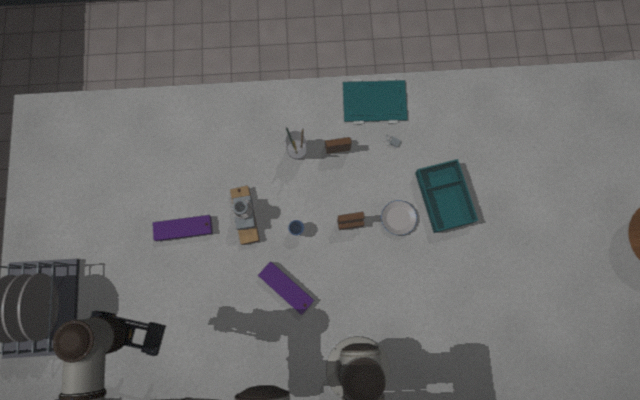

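View pics/scene0.png

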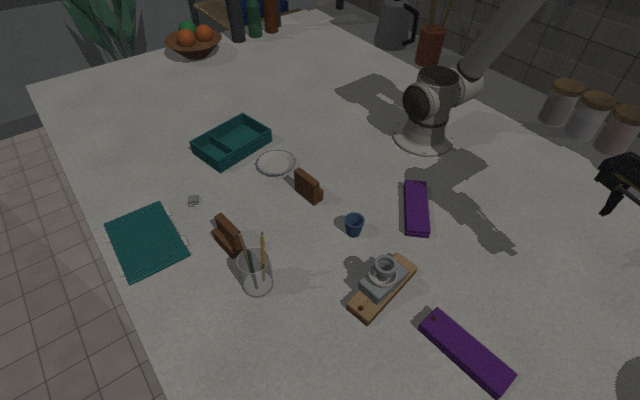

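The top view shows the stack at (243,213), the blue cup at (297,228), the saucer at (399,218), the lunch box at (447,195), the bookends at (338,145) and (350,220), and the pen cup at (297,145).

Things that could be confused:
- **Case:** the wooden one is at (243,213) under the stack. The purple ones at (183,227) and (286,287) are decoys.
- **Lunch box:** its lid at (375,100) is not the box.
- **Saucer:** the rack plates at (30,305) are not the saucer.

I choose the wooden case in the stack, the open box with the partition, and the blue-line saucer.

```bash
cat > h.py <<'E'
import numpy as np,cv2
from plant import read_state,get_image,hold_point_z
def snap(n):
    s=read_state();im=get_image(n)
    if n=="wrist":
        T=np.eye(4);T[:3,:3]=s["orientation"];T[:3,3]=s["tcp_pos"];C=T@im["T_tool_cam"]
    else: C=np.linalg.inv(im["view"])
    return im["color"],dict(C=C,K=(im["fx"],im["fy"],im["cx"],im["cy"]))
def ray(c,u,v):
    fx,fy,cx,cy=c["K"];d=c["C"][:3,:3]@np.array([(u-cx)/fx,-(v-cy)/fy,-1]);return c["C"][:3,3],d
def at(c,u,v,z):
    o,d=ray(c,u,v);return (o+d*(z-o[2])/d[2])[:2]
def pts(c,P,z): return np.array([at(c,u,v,z) for u,v in np.reshape(P,(-1,2))])
def pix(c,p):
    q=np.linalg.inv(c["C"])@np.append(p,1);fx,fy,cx,cy=c["K"];return np.array([cx-fx*q[0]/q[2],cy+fy*q[1]/q[2]])
def bright(i,g=1.8): return np.clip(i*g,0,255).astype(np.uint8)
E
python3 - <<'E'
from h import *
i,c=snap("top")
for n,u,v,z in[("stack",243,213,.08),("cup",297,227,.05),("saucer",399,218,.01),("lunch",447,195,.04),("be1",338,145,.05),("be2",350,220,.05),("pen",297,148,.03)]:print(n,at(c,u,v,z).round(3))
i,c=snap("wrist");cv2.imwrite("pics/w0.png",bright(i))
E
```

```text
stack [0.505 0.332]
cup [0.455 0.164]
saucer [ 0.471 -0.174]
lunch [ 0.533 -0.333]
be1 [0.724 0.014]
be2 [ 0.467 -0.008]
pen [0.728 0.152]
```

View pics/w0.png

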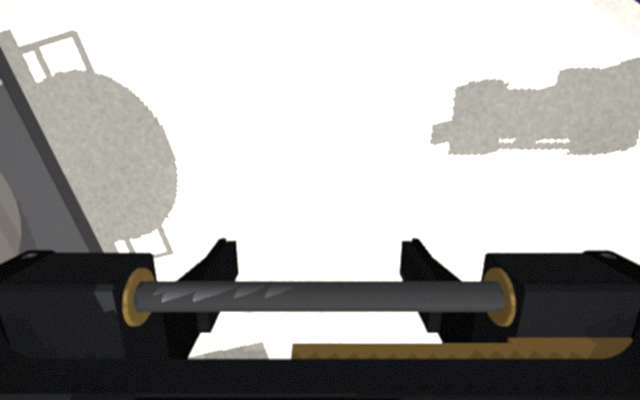

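The first wrist view shows only the counter, a rack at left and shadows. I'm moving over the stack.

Call:
jog_arm --rows '[{"x": 319, "y": 277, "z": -60, "spin": -0.269}, {"x": 319, "y": 277, "z": -60, "spin": -0.269}, {"x": 319, "y": 277, "z": -60, "spin": -0.269}, {"x": 319, "y": 277, "z": -60, "spin": -0.269}, {"x": 319, "y": 277, "z": -60, "spin": -0.269}, {"x": 319, "y": 277, "z": -60, "spin": -0.269}, {"x": 319, "y": 277, "z": -60, "spin": -0.269}, {"x": 319, "y": 277, "z": -60, "spin": -0.269}, {"x": 319, "y": 277, "z": -60, "spin": -0.269}, {"x": 319, "y": 277, "z": -60, "spin": -0.269}, {"x": 319, "y": 277, "z": -60, "spin": -0.269}, {"x": 319, "y": 277, "z": -60, "spin": -0.269}]'

```text
time_s: 1.75
tcp_pos: [0.3996, 0.2514, 0.2824]
orientation: [[1.0, 0.002, -0.0], [0.002, -1.0, -0.0], [-0.0, 0.0, -1.0]]
ft_force: [-0.0, 0.2, -0.4]
gripper_width: 1.001
grip_force: 0.0
```

Run:
```python
from h import *
s=read_state();print(s["tcp_pos"],s["orientation"].round(3),s["ft_force"],s["qd"].max())
i,c=snap("wrist");cv2.imwrite("pics/w1.png",i);np.savez("w1.npz",i=i,**c)
cv2.imwrite("pics/w1v.png",bright(i,1.0))
```

```text
[0.39959023 0.25137226 0.28240711] [[ 1.     0.002 -0.   ]
 [ 0.002 -1.    -0.   ]
 [-0.     0.    -1.   ]] [-0.02877779  0.20607485 -0.38231603] 0.05320859878032687
```

View pics/w1v.png

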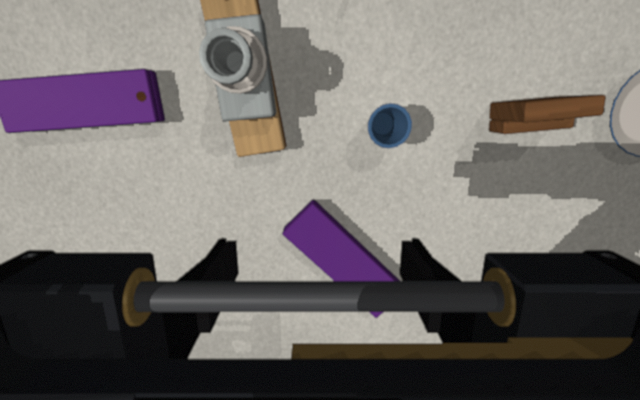

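The wrist view shows the basket rim at (231,55) on the dish, tin and wooden case. The blue cup rim is at (389,125), bookend 2 is at (547,110), and the purple decoys are at (80,100) and (340,255). Next I'll take near-vertical close views of the stack and the cup.

Call:
jog_arm --rows '[{"x": 30, "y": -80, "z": 30}, {"x": 30, "y": -80, "z": 30}, {"x": 30, "y": -80, "z": 30}, {"x": 30, "y": -80, "z": 30}, {"x": 30, "y": -80, "z": 30}]'

```text
schema error: expected keys x, y, z, spin
```

Run:
```python
from h import *
i,c=snap("wrist");np.savez("w2.npz",i=i,**c)
cv2.imwrite("pics/w2v.png",cv2.resize(i[0:240,180:500],None,fx=2.4,fy=2.4))
```

```text
(no output)
```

View pics/w2v.png

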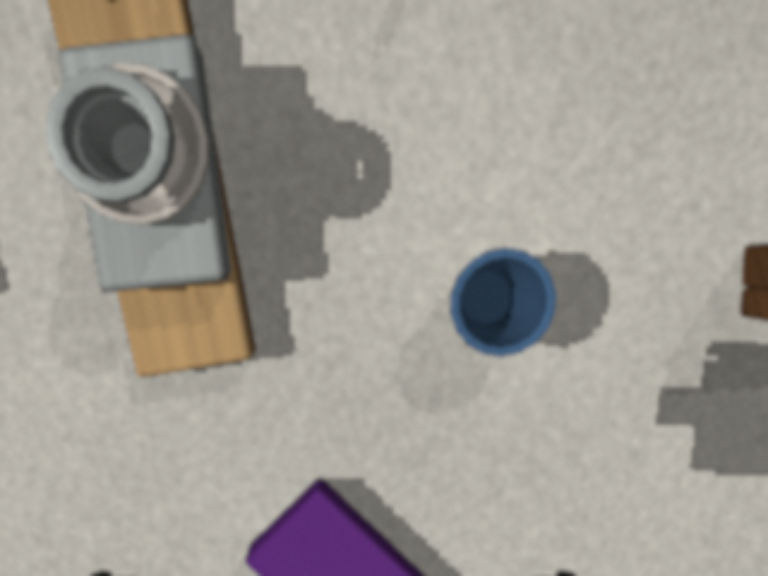

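Call:
jog_arm --rows '[{"x": -50, "y": 168, "z": 40}, {"x": -50, "y": 168, "z": 40}, {"x": -50, "y": 168, "z": 40}, {"x": -50, "y": 168, "z": 40}, {"x": -50, "y": 168, "z": 40}, {"x": -50, "y": 168, "z": 40}]'

```text
schema error: expected keys x, y, z, spin
```

Run:
```python
from h import *
i,c=snap("wrist");np.savez("w3.npz",i=i,**c)
cv2.imwrite("pics/w3v.png",cv2.resize(i[0:240,180:500],None,fx=2.4,fy=2.4))
h=cv2.cvtColor(i,cv2.COLOR_BGR2HSV);m=cv2.inRange(h,(95,80,30),(125,255,255))
for k in sorted(cv2.findContours(m,cv2.RETR_EXTERNAL,2)[0],key=cv2.contourArea)[-3:]:
    if cv2.contourArea(k)<300: continue
    (u,v),ax,_=e=cv2.fitEllipse(k);P=pts(c,k,.052);(a,r)=cv2.minEnclosingCircle(P.astype(np.float32));print("cup",u,v,ax,at(c,u,v,.052),a,r)
```

```text
cup 389.2358703613281 125.4166030883789 (40.77604675292969, 43.573158264160156) [0.45332651 0.17040354] (0.4529619812965393, 0.17051927745342255) 0.024685561656951904
```

The crop confirms the stack: basket, dish, tin, wooden case. The cup ellipse at (389,125) measures 24.7 mm in radius against the expected 26. The rows need all four keys, so both moves were refused. I'm redoing them.

Call:
jog_arm --rows '[{"x": 30, "y": -80, "z": 30, "spin": 0}, {"x": 30, "y": -80, "z": 30, "spin": 0}, {"x": 30, "y": -80, "z": 30, "spin": 0}, {"x": 30, "y": -80, "z": 30, "spin": 0}, {"x": 30, "y": -80, "z": 30, "spin": 0}]'

```text
time_s: 2.52
tcp_pos: [0.4298, 0.3302, 0.2533]
orientation: [[1.0, -0.0, 0.001], [-0.0, -1.0, 0.001], [0.001, -0.001, -1.0]]
ft_force: [-0.1, 0.4, 0.1]
gripper_width: 0.999
grip_force: 0.0
```

Run:
```python
from h import *
i,c=snap("wrist");np.savez("w2.npz",i=i,**c)
cv2.imwrite("pics/w2b.png",cv2.resize(i[0:240,180:500],None,fx=2.4,fy=2.4))
```

```text
(no output)
```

View pics/w2b.png

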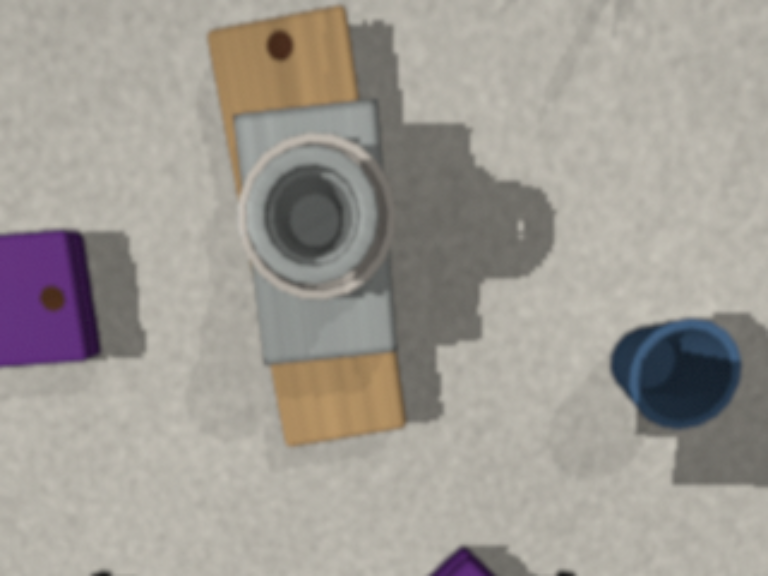

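Call:
jog_arm --rows '[{"x": -50, "y": 165, "z": 40, "spin": 0}, {"x": -50, "y": 165, "z": 40, "spin": 0}, {"x": -50, "y": 165, "z": 40, "spin": 0}, {"x": -50, "y": 165, "z": 40, "spin": 0}, {"x": -50, "y": 165, "z": 40, "spin": 0}, {"x": -50, "y": 165, "z": 40, "spin": 0}]'

```text
time_s: 3.32
tcp_pos: [0.3806, 0.1668, 0.2131]
orientation: [[1.0, 0.001, 0.001], [0.001, -1.0, 0.001], [0.001, -0.001, -1.0]]
ft_force: [0.9, -0.8, 0.3]
gripper_width: 0.999
grip_force: 0.0
```

Run:
```python
from h import *
i,c=snap("wrist");np.savez("w3.npz",i=i,**c)
h=cv2.cvtColor(i,cv2.COLOR_BGR2HSV);m=cv2.inRange(h,(95,80,30),(125,255,255))
for k in sorted(cv2.findContours(m,cv2.RETR_EXTERNAL,2)[0],key=cv2.contourArea)[-3:]:
    if cv2.contourArea(k)<300: continue
    (u,v),ax,_=e=cv2.fitEllipse(k);P=pts(c,k,.052);(a,r)=cv2.minEnclosingCircle(P.astype(np.float32));print("cup",u,v,ax,at(c,u,v,.052),a,r)
```

```text
cup 315.9230651855469 109.35733795166016 (51.96578598022461, 53.178462982177734) [0.45321663 0.17013028] (0.4525735378265381, 0.17008517682552338) 0.02483285218477249
```

The stack view shows, in crop pixels:
- Basket rim centre at about (313,213), dish centre at about (314,217).
- Tin corners at (234,115), (376,99), (396,352), (265,363).
- Case corners at (208,31), (345,7), (405,427), (288,445).

The cup is at (0.453, 0.170), and two views agree. I'm computing the stack poses.

```bash
cat >> h.py <<'E'
def load(f):
    d=np.load(f);return d["i"],dict(C=d["C"],K=tuple(d["K"]))
def circ(i,c,u,v,z,r0,r1,sign=0):
    """edge circle about pixel u,v with radius r0..r1 m on plane z"""
    g=cv2.GaussianBlur(cv2.cvtColor(i,cv2.COLOR_BGR2GRAY),(0,0),.8).astype(np.float32)
    p=at(c,u,v,z);E=[];R=np.arange(r0,r1,.0003)
    for t in np.linspace(0,2*np.pi,72,endpoint=False):
        q=np.array([pix(c,[p[0]+r*np.cos(t),p[1]+r*np.sin(t),z]) for r in R],np.float32)
        a=cv2.remap(g,q[:,0].copy(),q[:,1].copy(),1).ravel();d=np.gradient(a);d=abs(d) if sign==0 else sign*d
        k=d.argmax();E.append(p+R[k]*np.array([np.cos(t),np.sin(t)]))
    E=np.array(E);w=np.ones(len(E),bool)
    for _ in range(6):
        A=np.c_[2*E,np.ones(len(E))];x=np.linalg.lstsq(A[w],(E**2).sum(1)[w],rcond=None)[0]
        r=np.sqrt(x[2]+x[:2]@x[:2]);e=abs(np.hypot(*(E-x[:2]).T)-r);w=e<max(.001,1.5*np.median(e))
    return x[:2],r,w.sum()
def rect(P):
    (a,(w,h),_)=cv2.minAreaRect(P.astype(np.float32));b=(P-P.mean(0))
    l=(P[0]+P[1]-P[2]-P[3])/2
    return P.mean(0),np.linalg.norm(l),np.linalg.norm(P[1]-P[0]+P[2]-P[3])/2,np.degrees(np.arctan2(l[1],l[0]))
E
python3 - <<'E'
from h import *
i,c=load("w2.npz");S=lambda L:np.array(L)/2.4+[180,0]
print("basket",circ(i,c,*S([313,213]),.114,.020,.028))
print("dish",circ(i,c,*S([314,217]),.078,.028,.036))
print("tin",rect(pts(c,S([(234,115),(376,99),(396,352),(265,363)]),.06)))
print("case",rect(pts(c,S([(208,31),(345,7),(405,427),(288,445)]),.028)))
i,c=load("w3.npz");print("cup",circ(i,c,316,109,.052,.022,.03))
E
```

```text
basket (array([0.51904947, 0.33990118]), np.float64(0.024157877927804706), np.int64(46))
dish (array([0.51964429, 0.33797248]), np.float64(0.028385046075159407), np.int64(56))
tin (array([0.51208066, 0.33708504]), np.float64(0.10192647169214904), np.float64(0.05816766602296495), np.float64(5.784991135888192))
case (array([0.51046895, 0.33968048]), np.float64(0.18662400375690674), np.float64(0.05935927999908063), np.float64(9.570091518119996))
cup (array([0.45271615, 0.17001997]), np.float64(0.02523770442157179), np.int64(71))
```

All sizes match within 2%: basket (0.519, 0.340), dish (0.5195, 0.338), tin yaw 5.8°, case yaw 9.6°. I'm going for the basket. The fingertips stop just below the collar's lower edge so they clear the cup rim later.

Call:
jog_arm --rows '[{"x": 138, "y": -173, "z": 0, "spin": 0}, {"x": 138, "y": -173, "z": 0, "spin": 0}, {"x": 138, "y": -173, "z": 0, "spin": 0}, {"x": 138, "y": -173, "z": 0, "spin": 0}, {"x": 138, "y": -173, "z": 0, "spin": 0}, {"x": 138, "y": -173, "z": 0, "spin": 0}, {"x": 138, "y": -173, "z": 35, "spin": 0}, {"x": 138, "y": -173, "z": 65, "spin": 0}, {"x": 138, "y": -173, "z": 90, "spin": 0}, {"x": 138, "y": -173, "z": 103, "spin": 0}, {"x": 138, "y": -173, "z": 110, "spin": 0}, {"x": 138, "y": -173, "z": 110, "spin": 0}, {"x": 138, "y": -173, "z": 110, "spin": 0}]'

```text
time_s: 5.0
tcp_pos: [0.5184, 0.3392, 0.1036]
orientation: [[1.0, 0.0, 0.002], [0.0, -1.0, 0.001], [0.002, -0.001, -1.0]]
ft_force: [-0.4, 0.5, -1.2]
gripper_width: 1.001
grip_force: 0.0
```

Call:
jog_arm --rows '[{"x": 0, "y": 0, "z": 1, "spin": 0}, {"x": 0, "y": 0, "z": 1, "spin": 0}, {"x": 0, "y": 0, "z": 1, "spin": 0}, {"x": 0, "y": 0, "z": 1, "spin": 0}, {"x": 0, "y": 0, "z": 1, "spin": 0}, {"x": 0, "y": 0, "z": 1, "spin": 0}]' --hand 1

```text
time_s: 5.75
tcp_pos: [0.5179, 0.3387, 0.1016]
orientation: [[1.0, 0.0, -0.0], [0.0, -1.0, -0.0], [-0.0, 0.0, -1.0]]
ft_force: [-0.3, -0.5, -0.2]
gripper_width: 0.538
grip_force: 30.0
```

Gripped: the opening reads about 47 mm on a 48 mm collar. I'm lifting and carrying the basket over the cup.

Call:
jog_arm --rows '[{"x": 0, "y": 0, "z": -6, "spin": 0}, {"x": 0, "y": 0, "z": -20, "spin": 0}, {"x": 0, "y": 0, "z": -45, "spin": 0}, {"x": 0, "y": 0, "z": -70, "spin": 0}, {"x": -15, "y": 38, "z": -70, "spin": 0}, {"x": -33, "y": 85, "z": -70, "spin": 0}, {"x": -51, "y": 131, "z": -60, "spin": 0}, {"x": -63, "y": 161, "z": -45, "spin": 0}, {"x": -66, "y": 169, "z": -30, "spin": 0}, {"x": -66, "y": 169, "z": -20, "spin": 0}, {"x": -66, "y": 169, "z": -10, "spin": 0}, {"x": -66, "y": 169, "z": -10, "spin": 0}, {"x": -66, "y": 169, "z": -10, "spin": 0}]'

```text
time_s: 7.38
tcp_pos: [0.4524, 0.1704, 0.1118]
orientation: [[1.0, 0.001, 0.001], [0.001, -1.0, 0.0], [0.001, -0.0, -1.0]]
ft_force: [-1.0, 0.6, -0.2]
gripper_width: 0.541
grip_force: 30.0
```

Run:
```python
from h import *
i,c=snap("scene");u,v=pix(c,[.453,.17,.07]).astype(int)
cv2.imwrite("pics/s1.png",cv2.resize(i[v-60:v+50,u-80:u+80],None,fx=4,fy=4,interpolation=2))
s=read_state();print(s["tcp_pos"],s["ft_force"])
```

```text
[0.45237754 0.17032012 0.11185535] [ 0.15156374 -0.41522287  0.76027436]
```

View pics/s1.png

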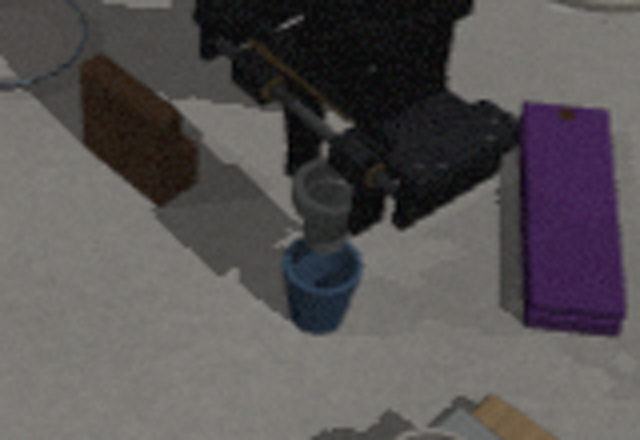

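The basket at (322,205) hangs upright over the cup mouth at (322,265). I'm lowering it.

Call:
jog_arm --rows '[{"x": 0, "y": 0, "z": 8, "spin": 0}, {"x": 0, "y": 0, "z": 16, "spin": 0}, {"x": 0, "y": 0, "z": 24, "spin": 0}, {"x": 0, "y": 0, "z": 32, "spin": 0}, {"x": 0, "y": 0, "z": 40, "spin": 0}, {"x": 0, "y": 0, "z": 46, "spin": 0}, {"x": 0, "y": 0, "z": 51, "spin": 0}, {"x": 0, "y": 0, "z": 51, "spin": 0}]'

```text
time_s: 8.43
tcp_pos: [0.4518, 0.1696, 0.0602]
orientation: [[1.0, 0.0, -0.001], [0.0, -1.0, -0.001], [-0.001, 0.001, -1.0]]
ft_force: [0.2, 0.3, -0.9]
gripper_width: 0.538
grip_force: 30.0
```

No contact so far. These are the last millimetres.

Call:
jog_arm --rows '[{"x": 0, "y": 0, "z": 2, "spin": 0}, {"x": 0, "y": 0, "z": 4, "spin": 0}, {"x": 0, "y": 0, "z": 5, "spin": 0}, {"x": 0, "y": 0, "z": 6, "spin": 0}, {"x": 0, "y": 0, "z": 6, "spin": 0}]'

```text
time_s: 9.05
tcp_pos: [0.4519, 0.1698, 0.0545]
orientation: [[1.0, 0.0, -0.0], [0.0, -1.0, -0.0], [-0.0, 0.0, -1.0]]
ft_force: [0.3, 0.5, -0.4]
gripper_width: 0.541
grip_force: 30.0
```

Call:
jog_arm --rows '[{"x": 0, "y": 0, "z": 0.5, "spin": 0}, {"x": 0, "y": 0, "z": 1, "spin": 0}, {"x": 0, "y": 0, "z": 1, "spin": 0}]'

```text
time_s: 9.43
tcp_pos: [0.452, 0.1698, 0.0537]
orientation: [[1.0, 0.0, 0.0], [0.0, -1.0, 0.0], [0.0, -0.0, -1.0]]
ft_force: [-0.3, -1.2, 0.3]
gripper_width: 0.538
grip_force: 30.0
```

Within about 0.5 mm of the seat. I'm releasing, rising and moving to a view of both the cup and the dish.

Call:
jog_arm --rows '[{"x": 0, "y": 0, "z": 0.5, "spin": 0}, {"x": 0, "y": 0, "z": 0.5, "spin": 0}, {"x": 0, "y": 0, "z": 0.5, "spin": 0}, {"x": 0, "y": 0, "z": 0.5, "spin": 0}, {"x": 0, "y": 0, "z": -20, "spin": 0}, {"x": 0, "y": 0, "z": -60, "spin": 0}, {"x": 0, "y": 0, "z": -110, "spin": 0}, {"x": 0, "y": 0, "z": -165, "spin": 0}, {"x": -12, "y": -60, "z": -165, "spin": 0}, {"x": -12, "y": -120, "z": -165, "spin": 0}, {"x": -12, "y": -140, "z": -165, "spin": 0}, {"x": -12, "y": -140, "z": -165, "spin": 0}, {"x": -12, "y": -140, "z": -165, "spin": 0}]' --hand 0

```text
time_s: 11.05
tcp_pos: [0.4397, 0.3086, 0.2182]
orientation: [[1.0, -0.001, -0.001], [-0.001, -1.0, -0.001], [-0.001, 0.001, -1.0]]
ft_force: [-0.1, -0.4, 0.6]
gripper_width: 0.998
grip_force: 0.0
```

Run:
```python
from h import *
i,c=snap("wrist");np.savez("w4.npz",i=i,**c)
cv2.imwrite("pics/w4.png",cv2.resize(i[0:240,200:600],None,fx=2,fy=2))
for p in([.4525,.17,.066],[.519,.339,.078]):
  u,v=pix(c,p);print(u,v,circ(i,c,u,v,p[2],*((.02,.028) if p[2]<.07 else (.029,.036))))
print(read_state()["tcp_pos"])
```

```text
463.4069294535249 173.69809248447535 (array([0.45342193, 0.17099056]), np.float64(0.023235599630252263), np.int64(59))
284.1701772826092 101.39722468443574 (array([0.51971864, 0.33777522]), np.float64(0.03134287554277325), np.int64(58))
[0.43984024 0.30848631 0.21841516]
```

View pics/w4.png

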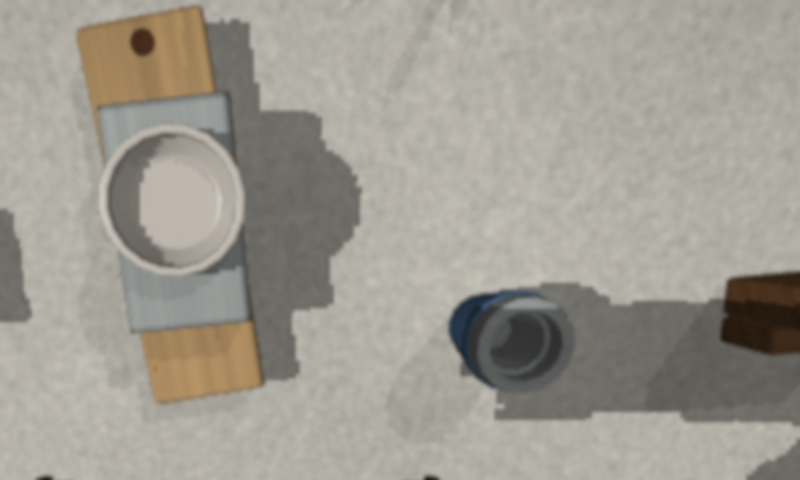

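The basket's collar sits level on the cup rim at crop (520,342). The dish is at (172,200), which gives (0.5197, 0.3378). I'm going for the dish band.

Call:
jog_arm --rows '[{"x": 80, "y": -29.5, "z": 0, "spin": 0}, {"x": 80, "y": -29.5, "z": 40, "spin": 0}, {"x": 80, "y": -29.5, "z": 80, "spin": 0}, {"x": 80, "y": -29.5, "z": 115, "spin": 0}, {"x": 80, "y": -29.5, "z": 138, "spin": 0}, {"x": 80, "y": -29.5, "z": 149, "spin": 0}, {"x": 80, "y": -29.5, "z": 149, "spin": 0}, {"x": 80, "y": -29.5, "z": 149, "spin": 0}]'

```text
time_s: 12.1
tcp_pos: [0.5207, 0.3396, 0.0709]
orientation: [[1.0, 0.0, 0.002], [0.0, -1.0, 0.002], [0.002, -0.002, -1.0]]
ft_force: [1.2, -0.1, 1.1]
gripper_width: 1.0
grip_force: 0.0
```

Call:
jog_arm --rows '[{"x": 0, "y": 0, "z": 0, "spin": 0}, {"x": 0, "y": 0, "z": 0, "spin": 0}, {"x": 0, "y": 0, "z": 0, "spin": 0}, {"x": 0, "y": 0, "z": 0, "spin": 0}, {"x": 0, "y": 0, "z": 0, "spin": 0}]' --hand 1

```text
time_s: 12.72
tcp_pos: [0.5199, 0.3392, 0.0699]
orientation: [[1.0, 0.0, -0.0], [0.0, -1.0, -0.0], [-0.0, 0.0, -1.0]]
ft_force: [-1.0, -0.8, 3.6]
gripper_width: 0.72
grip_force: 30.0
```

The grip is good: about 63 mm on the 64 mm band. I'm lifting and moving to view the saucer.

Call:
jog_arm --rows '[{"x": 0, "y": 0, "z": -6, "spin": 0}, {"x": 0, "y": 0, "z": -25, "spin": 0}, {"x": 0, "y": 0, "z": -60, "spin": 0}, {"x": 0, "y": 0, "z": -110, "spin": 0}, {"x": 0, "y": 0, "z": -150, "spin": 0}, {"x": -12, "y": 45, "z": -150, "spin": 0}, {"x": -24, "y": 100, "z": -150, "spin": 0}, {"x": -38, "y": 155, "z": -150, "spin": 0}, {"x": -52, "y": 210, "z": -150, "spin": 0}, {"x": -66, "y": 265, "z": -150, "spin": 0}, {"x": -80, "y": 320, "z": -150, "spin": 0}, {"x": -94, "y": 375, "z": -150, "spin": 0}, {"x": -106, "y": 425, "z": -150, "spin": 0}, {"x": -118, "y": 470, "z": -150, "spin": 0}, {"x": -125, "y": 500, "z": -150, "spin": 0}, {"x": -125, "y": 509, "z": -150, "spin": 0}, {"x": -125, "y": 509, "z": -150, "spin": 0}, {"x": -125, "y": 509, "z": -150, "spin": 0}, {"x": -125, "y": 509, "z": -150, "spin": 0}]'

```text
time_s: 15.1
tcp_pos: [0.3953, -0.169, 0.2195]
orientation: [[1.0, 0.002, 0.0], [0.002, -1.0, 0.0], [0.0, -0.0, -1.0]]
ft_force: [0.4, -0.1, -0.6]
gripper_width: 0.717
grip_force: 30.0
```

Run:
```python
from h import *
i,c=snap("wrist");np.savez("w5.npz",i=i,**c)
cv2.imwrite("pics/w5.png",i)
u,v=pix(c,[.471,-.174,.016]);print(u,v)
h=cv2.cvtColor(i,cv2.COLOR_BGR2HSV)
for z,a,b in((.016,.052,.066),(.006,.034,.046)): print(circ(i,c,u,v,z,a,b))
print(read_state()["tcp_pos"])
```

```text
324.07538060025405 105.50517281692481
(array([ 0.47136114, -0.16874323]), np.float64(0.05813665977777812), np.int64(56))
(array([ 0.47053362, -0.17032618]), np.float64(0.03957744368873483), np.int64(58))
[ 0.39527126 -0.16901715  0.21955254]
```

View pics/w5.png

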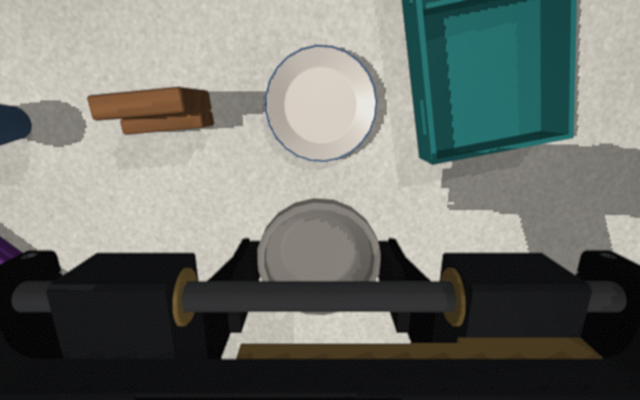

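The saucer is at (321,103) with a dark blue rim line, and the dish is held level in the gripper. Refining the saucer centre.

Run:
```python
from h import *
i,c=load("w5.npz")
for z,a,b in((.016,.054,.066),(.006,.034,.046)): print(circ(i,c,321,103,z,a,b))
h=cv2.cvtColor(i,cv2.COLOR_BGR2HSV);m=cv2.inRange(h,(100,50,0),(130,255,255));m[:,:255]=0;m[:,390:]=0;m[180:]=0
v,u=np.nonzero(m);P=pts(c,np.c_[u,v],.016);A=np.c_[2*P,np.ones(len(P))];x=np.linalg.lstsq(A,(P**2).sum(1),rcond=None)[0];print(x[:2],(x[2]+x[:2]@x[:2])**.5,len(P))
```

```text
(array([ 0.47130064, -0.16870055]), np.float64(0.0582406047638854), np.int64(50))
(array([ 0.47058492, -0.16987012]), np.float64(0.03935028814804623), np.int64(62))
[ 0.47082244 -0.1701997 ] 0.05824436551497485 408
```

Call:
jog_arm --rows '[{"x": 60, "y": 0.7, "z": 0, "spin": 0}, {"x": 75.7, "y": 0.7, "z": 30, "spin": 0}, {"x": 75.7, "y": 0.7, "z": 75, "spin": 0}, {"x": 75.7, "y": 0.7, "z": 120, "spin": 0}, {"x": 75.7, "y": 0.7, "z": 160, "spin": 0}, {"x": 75.7, "y": 0.7, "z": 185, "spin": 0}, {"x": 75.7, "y": 0.7, "z": 195, "spin": 0}, {"x": 75.7, "y": 0.7, "z": 199, "spin": 0}, {"x": 75.7, "y": 0.7, "z": 202, "spin": 0}, {"x": 75.7, "y": 0.7, "z": 203, "spin": 0}, {"x": 75.7, "y": 0.7, "z": 203, "spin": 0}, {"x": 75.7, "y": 0.7, "z": 203, "spin": 0}]'

```text
time_s: 16.65
tcp_pos: [0.4709, -0.1705, 0.0169]
orientation: [[1.0, 0.0, 0.001], [0.0, -1.0, -0.0], [0.001, 0.0, -1.0]]
ft_force: [0.2, -0.6, -0.8]
gripper_width: 0.715
grip_force: 30.0
```

Call:
jog_arm --rows '[{"x": 0, "y": -0.5, "z": 0.5, "spin": 0}, {"x": 0, "y": -0.5, "z": 1, "spin": 0}, {"x": 0, "y": -0.5, "z": 1, "spin": 0}, {"x": 0, "y": -0.5, "z": 1, "spin": 0}]'

```text
time_s: 17.15
tcp_pos: [0.4708, -0.1699, 0.0158]
orientation: [[1.0, 0.0, 0.0], [0.0, -1.0, -0.0], [0.0, 0.0, -1.0]]
ft_force: [-1.5, 1.3, 3.4]
gripper_width: 0.716
grip_force: 30.0
```

Light contact, so the dish is down. I'm opening partly, rising, and viewing the saucer and lunch box.

Call:
jog_arm --rows '[{"x": 0, "y": 0, "z": 0, "spin": 0}, {"x": 0, "y": 0, "z": 0, "spin": 0}, {"x": 0, "y": 0, "z": 0, "spin": 0}, {"x": 0, "y": 0, "z": -10, "spin": 0}, {"x": 0, "y": 0, "z": -40, "spin": 0}, {"x": 0, "y": 0, "z": -90, "spin": 0}, {"x": 0, "y": 0, "z": -150, "spin": 0}, {"x": 0, "y": 20, "z": -210, "spin": 0}, {"x": 0, "y": 60, "z": -250, "spin": 0}, {"x": 0, "y": 110, "z": -285, "spin": 0}, {"x": 0, "y": 130, "z": -285, "spin": 0}, {"x": 0, "y": 130, "z": -285, "spin": 0}, {"x": 0, "y": 130, "z": -285, "spin": 0}]' --hand 0.15

```text
time_s: 18.77
tcp_pos: [0.4701, -0.299, 0.2993]
orientation: [[1.0, 0.001, -0.002], [0.001, -1.0, 0.001], [-0.002, -0.001, -1.0]]
ft_force: [-0.1, -0.4, -0.5]
gripper_width: 0.847
grip_force: 0.0
```

Run:
```python
from h import *
i,c=snap("wrist");np.savez("w6.npz",i=i,**c)
cv2.imwrite("pics/w6.png",i)
u,v=pix(c,[.471,-.17,.024]);print(circ(i,c,u,v,.024,.029,.036))
m=cv2.inRange(cv2.cvtColor(i,cv2.COLOR_BGR2HSV),(80,80,20),(95,255,255));k=max(cv2.findContours(m,0,2)[0],key=cv2.contourArea)
q=cv2.approxPolyDP(cv2.convexHull(k),6,True).reshape(-1,2);print(q.tolist(),read_state()["tcp_pos"])
```

```text
(array([ 0.47131525, -0.17086497]), np.float64(0.02978636912190642), np.int64(65))
[[391, 6], [412, 189], [308, 208], [270, 33]] [ 0.47027353 -0.29885398  0.29953278]
```

View pics/w6.png

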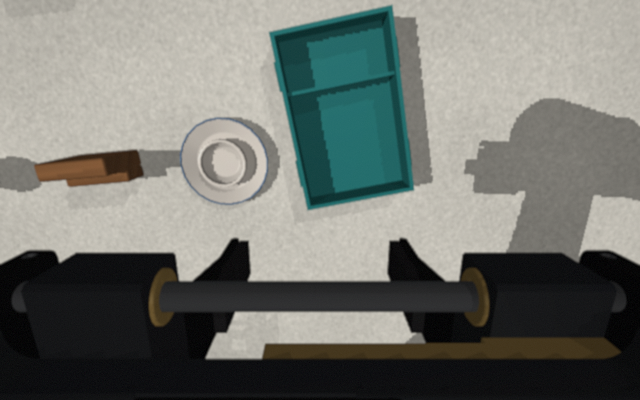

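The dish is centred on the saucer at (224,161). The lunch box rim corners are (391,6), (412,189), (308,208), (270,33). The partition is at the far end, so the larger compartment is nearer the robot.

Run:
```python
from h import *
i,c=load("w6.npz")
P=pts(c,[(270,33),(391,6),(412,189),(308,208)],.048);ce,l,w,a=rect(P);print(P.round(4),ce,l,w,a)
d=np.array([np.cos(np.radians(a)),np.sin(np.radians(a))]);print("comp",ce-.033*d)
i,c=load("w4.npz");S=lambda L:np.array(L)/2+[200,0]
print("tin",rect(pts(c,S([(99,107),(227,93),(248,320),(132,331)]),.06)))
print("case",rect(pts(c,S([(77,29),(201,6),(263,383),(158,403)]),.028)))
```

```text
[[ 0.6231 -0.2434]
 [ 0.6501 -0.3777]
 [ 0.4424 -0.4177]
 [ 0.4168 -0.2843]] [ 0.53310153 -0.33080461] 0.21091242052428263 0.1363799309809409 11.050742124031936
comp [ 0.50071342 -0.33712999]
tin (array([0.51236973, 0.33694959]), np.float64(0.1007453452449398), np.float64(0.05674896755955738), np.float64(5.594218044730476))
case (array([0.51101122, 0.33954833]), np.float64(0.1859165799790895), np.float64(0.05917162665643728), np.float64(9.717806665028279))
```

The compartment centre is (0.5007, −0.3371) with yaw 11.05°. On the way back I'll photograph the bookends from above.

Call:
jog_arm --rows '[{"x": 15, "y": -55, "z": -6, "spin": 0}, {"x": 30, "y": -110, "z": -12, "spin": 0}, {"x": 45, "y": -165, "z": -18, "spin": 0}, {"x": 60, "y": -220, "z": -24, "spin": 0}, {"x": 72, "y": -270, "z": -30, "spin": 0}, {"x": 80, "y": -299, "z": -30, "spin": 0}, {"x": 80, "y": -299, "z": -30, "spin": 0}, {"x": 80, "y": -299, "z": -30, "spin": 0}, {"x": 80, "y": -299, "z": -30, "spin": 0}]' --hand 0

```text
time_s: 19.95
tcp_pos: [0.5503, -0.0016, 0.3305]
orientation: [[1.0, -0.001, -0.0], [-0.001, -1.0, -0.0], [-0.0, 0.0, -1.0]]
ft_force: [-0.5, -0.4, 1.0]
gripper_width: 1.003
grip_force: 0.0
```

Run:
```python
from h import *
i,c=snap("wrist");np.savez("w7.npz",i=i,**c)
cv2.imwrite("pics/w7.png",cv2.resize(i[0:240,180:500],None,fx=2.4,fy=2.4))
print(read_state()["tcp_pos"])
```

```text
[ 0.55036524 -0.00168219  0.33060037]
```

View pics/w7.png

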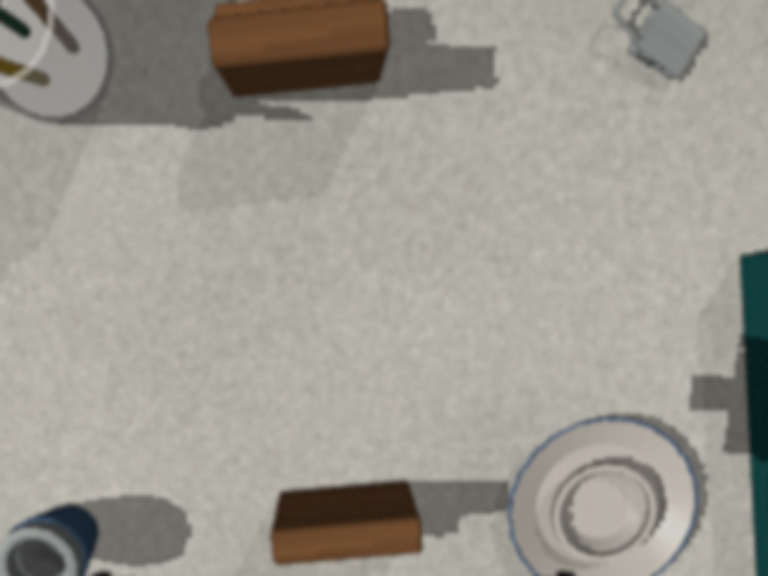

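Both inner faces are visible, in crop pixels:

| Bookend | Edge on the counter | Top edge |
|---|---|---|
| Far | (234,96)–(380,80) | (212,66)–(388,48) |
| Near | (280,492)–(408,482) | (272,534)–(421,515) |

The pen cup is at (50,60).

Run:
```python
from h import *
i,c=load("w7.npz");S=lambda L:np.array(L)/2.4+[180,0]
for z,L in((0,[(234,96),(380,80),(408,482),(280,492)]),(.08,[(212,66),(388,48),(421,515),(272,534)])):
    P=pts(c,S(L),z);ce,l,w,a=rect(P)
    n=[np.degrees(np.arctan2(*(P[k]-P[m])[::-1]))-90 for k,m in((0,1),(3,2))]
    print(P.round(4).tolist(),ce.round(4),l,w,a,n,np.linalg.norm(P[0]-P[1]),np.linalg.norm(P[2]-P[3]))
```

```text
[[0.7101, 0.0541], [0.7182, -0.0278], [0.4842, -0.0496], [0.4776, 0.0328]] [0.5975 0.0024] 0.23423841869604492 0.08243859711301638 5.27499992012668 [np.float64(5.647814974600294), np.float64(4.598956563594157)] 0.08226249252132953 0.08262160842974575
[[0.7094, 0.055], [0.7169, -0.0269], [0.4888, -0.0492], [0.4779, 0.0322]] [0.5982 0.0028] 0.23091613015746296 0.08213049549806913 5.601953554443465 [np.float64(5.219650019267604), np.float64(7.624286221053268)] 0.0821716352841151 0.08212552813536744
```

Call:
jog_arm --rows '[{"x": -20, "y": -55, "z": 15, "spin": 0}, {"x": -40, "y": -110, "z": 30, "spin": 0}, {"x": -60, "y": -165, "z": 50, "spin": 0}, {"x": -80, "y": -220, "z": 70, "spin": 0}, {"x": -100, "y": -275, "z": 90, "spin": 0}, {"x": -120, "y": -320, "z": 105, "spin": 0}, {"x": -120, "y": -338, "z": 105, "spin": 0}, {"x": -120, "y": -338, "z": 105, "spin": 0}, {"x": -120, "y": -338, "z": 105, "spin": 0}, {"x": -120, "y": -338, "z": 105, "spin": 0}]'

```text
time_s: 21.25
tcp_pos: [0.4313, 0.3359, 0.2261]
orientation: [[1.0, -0.002, 0.0], [-0.002, -1.0, 0.001], [0.0, -0.001, -1.0]]
ft_force: [-1.2, 0.1, -0.9]
gripper_width: 1.001
grip_force: 0.0
```

Run:
```python
from h import *
i,c=snap("wrist");np.savez("w8.npz",i=i,**c)
cv2.imwrite("pics/w8.png",cv2.resize(i[0:240,180:500],None,fx=2.4,fy=2.4))
print(read_state()["tcp_pos"])
```

```text
[0.43117769 0.33602842 0.2260518 ]
```

View pics/w8.png

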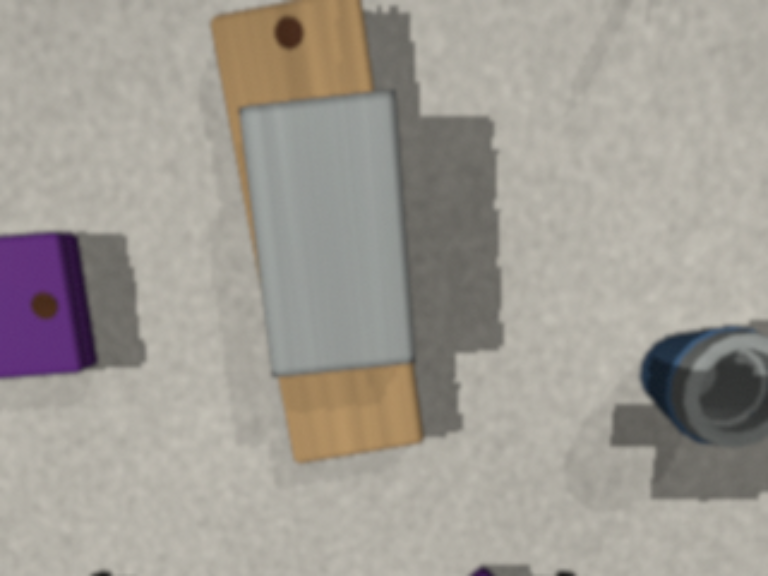

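The tin top corners are at (241,106), (393,91), (412,360), (273,375). It is lying undisturbed on the case.

Run:
```python
from h import *
i,c=load("w8.npz");S=lambda L:np.array(L)/2.4+[180,0]
print("tin",rect(pts(c,S([(241,106),(393,91),(412,360),(273,375)]),.06)))
```

```text
tin (array([0.51246989, 0.33749161]), np.float64(0.10109763193778941), np.float64(0.05725598233086609), np.float64(5.50788012969243))
```

Call:
jog_arm --rows '[{"x": 50, "y": -1, "z": 10, "spin": -0.098}, {"x": 81, "y": -1, "z": 40, "spin": -0.098}, {"x": 81, "y": -1, "z": 85, "spin": -0.098}, {"x": 81, "y": -1, "z": 125, "spin": -0.098}, {"x": 81, "y": -1, "z": 160, "spin": -0.098}, {"x": 81, "y": -1, "z": 180, "spin": -0.098}, {"x": 81, "y": -1, "z": 190, "spin": -0.098}, {"x": 81, "y": -1, "z": 191, "spin": -0.098}, {"x": 81, "y": -1, "z": 191, "spin": -0.098}, {"x": 81, "y": -1, "z": 191, "spin": -0.098}]'

```text
time_s: 22.55
tcp_pos: [0.5121, 0.3386, 0.0357]
orientation: [[0.995, 0.098, 0.001], [0.098, -0.995, 0.001], [0.002, -0.001, -1.0]]
ft_force: [-0.1, -0.0, -0.2]
gripper_width: 0.999
grip_force: 0.0
```

Call:
jog_arm --rows '[{"x": 0, "y": 0, "z": 0, "spin": 0}, {"x": 0, "y": 0, "z": 0, "spin": 0}, {"x": 0, "y": 0, "z": 0, "spin": 0}, {"x": 0, "y": 0, "z": 0, "spin": 0}, {"x": 0, "y": 0, "z": 0, "spin": 0}]' --hand 1

```text
time_s: 23.18
tcp_pos: [0.5115, 0.3378, 0.0346]
orientation: [[0.995, 0.098, -0.0], [0.098, -0.995, -0.001], [-0.0, 0.001, -1.0]]
ft_force: [-0.9, -0.6, 1.4]
gripper_width: 0.691
grip_force: 30.0
```

The grip reads 60 mm, as expected. I'm lifting and carrying the tin over the larger compartment.

Call:
jog_arm --rows '[{"x": 0, "y": 0, "z": -6, "spin": 0}, {"x": 0, "y": 0, "z": -30, "spin": 0}, {"x": 0, "y": 0, "z": -75, "spin": 0}, {"x": 0, "y": 0, "z": -120, "spin": 0}, {"x": -3, "y": 25, "z": -140, "spin": 0}, {"x": -8, "y": 70, "z": -140, "spin": 0}, {"x": -14, "y": 125, "z": -140, "spin": -0.01}, {"x": -21, "y": 180, "z": -140, "spin": -0.02}, {"x": -27, "y": 235, "z": -140, "spin": -0.03}, {"x": -33, "y": 290, "z": -140, "spin": -0.04}, {"x": -40, "y": 345, "z": -140, "spin": -0.05}, {"x": -46, "y": 400, "z": -140, "spin": -0.06}, {"x": -52, "y": 455, "z": -140, "spin": -0.07}, {"x": -59, "y": 510, "z": -140, "spin": -0.08}, {"x": -65, "y": 565, "z": -140, "spin": -0.09}, {"x": -71, "y": 615, "z": -140, "spin": -0.095}, {"x": -75, "y": 655, "z": -140, "spin": -0.095}, {"x": -77, "y": 671, "z": -140, "spin": -0.095}, {"x": -77, "y": 671, "z": -140, "spin": -0.095}, {"x": -77, "y": 671, "z": -140, "spin": -0.095}]'

```text
time_s: 25.68
tcp_pos: [0.5007, -0.3361, 0.1745]
orientation: [[0.981, 0.193, -0.0], [0.193, -0.981, 0.001], [-0.0, -0.001, -1.0]]
ft_force: [-0.8, -0.4, -2.3]
gripper_width: 0.685
grip_force: 30.0
```

Call:
jog_arm --rows '[{"x": 0, "y": 1, "z": 30, "spin": 0}, {"x": 0, "y": 1, "z": 70, "spin": 0}, {"x": 0, "y": 1, "z": 105, "spin": 0}, {"x": 0, "y": 1, "z": 130, "spin": 0}, {"x": 0, "y": 1, "z": 148, "spin": 0}, {"x": 0, "y": 1, "z": 156, "spin": 0}, {"x": 0, "y": 1, "z": 160, "spin": 0}, {"x": 0, "y": 1, "z": 162, "spin": 0}, {"x": 0, "y": 1, "z": 162, "spin": 0}, {"x": 0, "y": 1, "z": 162, "spin": 0}]'

```text
time_s: 26.92
tcp_pos: [0.5013, -0.3384, 0.0131]
orientation: [[0.981, 0.192, 0.001], [0.192, -0.981, -0.0], [0.001, 0.001, -1.0]]
ft_force: [0.2, -0.4, -2.3]
gripper_width: 0.683
grip_force: 30.0
```

Call:
jog_arm --rows '[{"x": 0, "y": 0, "z": 0.5, "spin": 0}, {"x": 0, "y": 0, "z": 1, "spin": 0}, {"x": 0, "y": 0, "z": 1, "spin": 0}, {"x": 0, "y": 0, "z": 1, "spin": 0}]'

```text
time_s: 27.42
tcp_pos: [0.501, -0.3383, 0.0116]
orientation: [[0.981, 0.192, 0.0], [0.192, -0.981, -0.0], [0.0, 0.0, -1.0]]
ft_force: [0.0, 0.1, -0.8]
gripper_width: 0.687
grip_force: 30.0
```

Call:
jog_arm --rows '[{"x": 0, "y": 0, "z": 0.6, "spin": 0}, {"x": 0, "y": 0, "z": 0.6, "spin": 0}, {"x": 0, "y": 0, "z": 0.6, "spin": 0}]'

```text
time_s: 27.8
tcp_pos: [0.501, -0.3382, 0.0116]
orientation: [[0.981, 0.192, 0.0], [0.192, -0.981, -0.0], [0.0, 0.0, -1.0]]
ft_force: [-2.1, 2.2, 5.8]
gripper_width: 0.688
grip_force: 30.0
```

Call:
jog_arm --rows '[{"x": 0, "y": 0, "z": 0, "spin": 0}, {"x": 0, "y": 0, "z": 0, "spin": 0}, {"x": 0, "y": 0, "z": 0, "spin": 0}, {"x": 0, "y": 0, "z": -12, "spin": 0}, {"x": 0, "y": 0, "z": -40, "spin": 0}, {"x": 0, "y": 0, "z": -90, "spin": 0}, {"x": 0, "y": 0, "z": -150, "spin": 0}, {"x": -20, "y": 0, "z": -210, "spin": 0}, {"x": -60, "y": 0, "z": -240, "spin": 0}, {"x": -60, "y": 0, "z": -240, "spin": 0}, {"x": -60, "y": 0, "z": -240, "spin": 0}]' --hand 0.15

```text
time_s: 29.18
tcp_pos: [0.4419, -0.3495, 0.2509]
orientation: [[0.981, 0.192, 0.0], [0.192, -0.981, 0.0], [0.0, -0.0, -1.0]]
ft_force: [0.2, -0.7, -0.7]
gripper_width: 0.847
grip_force: 0.0
```

Run:
```python
from h import *
i,c=snap("wrist");np.savez("w9.npz",i=i,**c)
cv2.imwrite("pics/w9.png",i);print(read_state()["tcp_pos"])
```

```text
[ 0.44199746 -0.34933315  0.25004551]
```

View pics/w9.png

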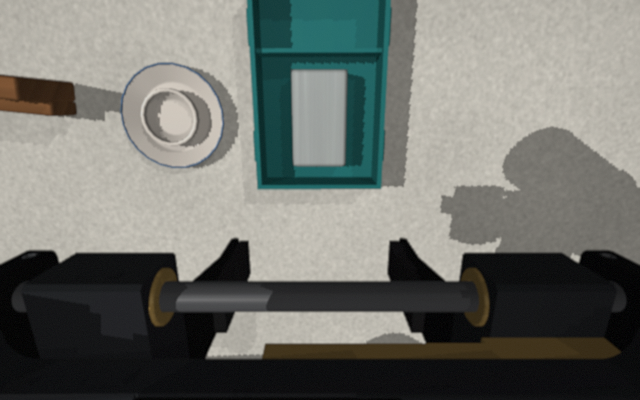

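The tin at (319,117) lies flat and centred in the larger compartment, and the dish is still centred on the saucer. Back to the case.

Call:
jog_arm --rows '[{"x": 9, "y": -55, "z": 0, "spin": 0}, {"x": 18, "y": -110, "z": 0, "spin": 0}, {"x": 27, "y": -165, "z": 0, "spin": 0}, {"x": 36, "y": -220, "z": 0, "spin": 0}, {"x": 45, "y": -275, "z": 0, "spin": 0}, {"x": 54, "y": -330, "z": 0, "spin": 0.01}, {"x": 63, "y": -385, "z": 0, "spin": 0.02}, {"x": 72, "y": -440, "z": 0, "spin": 0.025}, {"x": 81, "y": -495, "z": 0, "spin": 0.025}, {"x": 90, "y": -550, "z": 0, "spin": 0.025}, {"x": 99, "y": -605, "z": 0, "spin": 0.025}, {"x": 107, "y": -650, "z": 0, "spin": 0.025}, {"x": 110, "y": -675, "z": 0, "spin": 0.025}, {"x": 110, "y": -675, "z": 0, "spin": 0.025}, {"x": 110, "y": -675, "z": 0, "spin": 0.025}, {"x": 110, "y": -675, "z": 0, "spin": 0.025}]' --hand 0

```text
time_s: 31.22
tcp_pos: [0.4205, 0.3327, 0.2511]
orientation: [[0.986, 0.166, -0.0], [0.166, -0.986, -0.0], [-0.0, 0.0, -1.0]]
ft_force: [-0.0, -0.7, 0.4]
gripper_width: 1.001
grip_force: 0.0
```

Run:
```python
from h import *
i,c=snap("wrist");np.savez("wa.npz",i=i,**c);cv2.imwrite("pics/wa.png",i)
m=cv2.inRange(cv2.cvtColor(i,cv2.COLOR_BGR2HSV),(8,70,60),(25,255,255));m[235:]=0
k=max(cv2.findContours(m,0,2)[0],key=cv2.contourArea)
q=cv2.minAreaRect(k);b=cv2.boxPoints(q);print(q,b.tolist(),cv2.contourArea(k))
P=pts(c,b,.028);r=cv2.minAreaRect(pts(c,k,.028).astype(np.float32)*1000);print(P.round(4).tolist(),P.mean(0),r)
s=read_state();print(s["tcp_pos"],s["orientation"].round(4)[:2,0])
```

```text
((326.5, 87.5), (175.0, 59.0), 90.0) [[297.0, 0.0], [356.0, 0.0], [356.0, 175.0], [297.0, 175.0]] 9556.0
[[0.5934, 0.3849], [0.6035, 0.3254], [0.4249, 0.2894], [0.4134, 0.358]] [0.50878866 0.33944005] ((508.6752014160156, 340.0733337402344), (182.12351989746094, 60.92849349975586), 9.625333786010742)
[0.42060397 0.33278777 0.25122442] [0.9861 0.1661]
```

The case is at (0.511, 0.3396) with yaw 9.6°. Its far end is clipped at image row 0, so I took the centre from the near edge, and this agrees with the earlier views. Grasping.

Call:
jog_arm --rows '[{"x": 50, "y": 5, "z": 10, "spin": 0}, {"x": 90, "y": 8, "z": 50, "spin": 0}, {"x": 90, "y": 8, "z": 100, "spin": 0}, {"x": 90, "y": 8, "z": 150, "spin": 0}, {"x": 90, "y": 8, "z": 190, "spin": 0}, {"x": 90, "y": 8, "z": 220, "spin": 0}, {"x": 90, "y": 8, "z": 235, "spin": 0}, {"x": 90, "y": 8, "z": 243, "spin": 0}, {"x": 90, "y": 8, "z": 244, "spin": 0}, {"x": 90, "y": 8, "z": 244, "spin": 0}, {"x": 90, "y": 8, "z": 244, "spin": 0}]'

```text
time_s: 32.65
tcp_pos: [0.5109, 0.3415, 0.008]
orientation: [[0.986, 0.168, 0.001], [0.168, -0.986, 0.001], [0.002, -0.001, -1.0]]
ft_force: [0.6, -0.0, -0.6]
gripper_width: 0.998
grip_force: 0.0
```

Call:
jog_arm --rows '[{"x": 0, "y": 0, "z": 0, "spin": 0}, {"x": 0, "y": 0, "z": 0, "spin": 0}, {"x": 0, "y": 0, "z": 0, "spin": 0}, {"x": 0, "y": 0, "z": 0, "spin": 0}, {"x": 0, "y": 0, "z": 0, "spin": 0}]' --hand 1

```text
time_s: 33.28
tcp_pos: [0.5104, 0.3408, 0.007]
orientation: [[0.986, 0.167, -0.0], [0.167, -0.986, -0.0], [-0.0, 0.0, -1.0]]
ft_force: [-0.5, -0.2, 1.6]
gripper_width: 0.712
grip_force: 30.0
```

Gripped: 62 mm. I'm lifting, moving sideways clear of the pen cup, then forward over the gap between the bookends.

Call:
jog_arm --rows '[{"x": 0, "y": 0, "z": -6, "spin": 0}, {"x": 0, "y": 0, "z": -30, "spin": 0}, {"x": 0, "y": 0, "z": -75, "spin": 0}, {"x": 0, "y": 0, "z": -115, "spin": 0}, {"x": -4, "y": 25, "z": -135, "spin": 0}, {"x": -12, "y": 70, "z": -135, "spin": 0}, {"x": -20, "y": 120, "z": -135, "spin": 0.02}, {"x": -29, "y": 170, "z": -135, "spin": 0.04}, {"x": -37, "y": 220, "z": -135, "spin": 0.06}, {"x": -46, "y": 270, "z": -135, "spin": 0.073}, {"x": -48, "y": 295, "z": -135, "spin": 0.073}, {"x": -25, "y": 315, "z": -135, "spin": 0.073}, {"x": 5, "y": 333, "z": -135, "spin": 0.073}, {"x": 26, "y": 345, "z": -135, "spin": 0.073}, {"x": 30, "y": 348, "z": -135, "spin": 0.073}, {"x": 30, "y": 348, "z": -135, "spin": 0.073}, {"x": 30, "y": 348, "z": -135, "spin": 0.073}]'

```text
time_s: 35.4
tcp_pos: [0.5974, 0.0033, 0.142]
orientation: [[0.995, 0.096, -0.001], [0.096, -0.995, 0.0], [-0.001, -0.0, -1.0]]
ft_force: [-0.0, -0.2, -1.5]
gripper_width: 0.71
grip_force: 30.0
```

Run:
```python
from h import *
import time
L=[read_state() for _ in range(1)];s=L[0];print(s["tcp_pos"],s["orientation"].round(4)[:2,0])
d=np.array([.598,.0026])-s["tcp_pos"][:2];print((s["orientation"][:2,:2].T@d*1000).round(1),np.degrees(np.arctan2(*s["orientation"][[1,0],0])))
i,c=snap("scene");u,v=pix(c,[.598,0.0,.08]).astype(int)
cv2.imwrite("pics/s2.png",cv2.resize(i[v-90:v+110,u-130:u+130],None,fx=3,fy=3,interpolation=2))
```

```text
[0.59742933 0.00330871 0.14198338] [0.9954 0.0956]
[0.5 0.8] 5.483963900897527
```

View pics/s2.png

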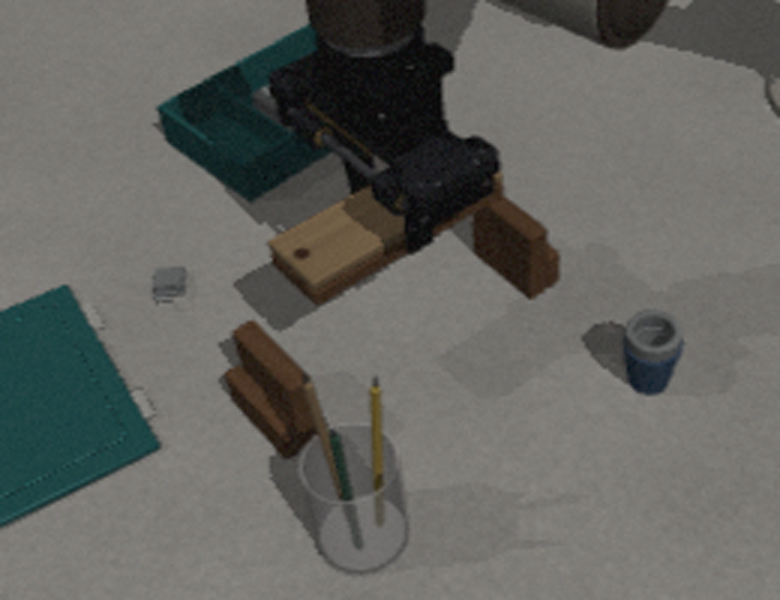

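The case is held level over the gap, the pen cup at (360,500) is untouched, and the basket is seated in the cup at (652,350). I'm lowering the case.

Call:
jog_arm --rows '[{"x": 0.5, "y": 0.6, "z": 25, "spin": 0}, {"x": 0.5, "y": 0.6, "z": 55, "spin": 0}, {"x": 0.5, "y": 0.6, "z": 85, "spin": 0}, {"x": 0.5, "y": 0.6, "z": 110, "spin": 0}, {"x": 0.5, "y": 0.6, "z": 125, "spin": 0}, {"x": 0.5, "y": 0.6, "z": 131, "spin": 0}, {"x": 0.5, "y": 0.6, "z": 134, "spin": 0}, {"x": 0.5, "y": 0.6, "z": 134, "spin": 0}, {"x": 0.5, "y": 0.6, "z": 134, "spin": 0}]'

```text
time_s: 36.58
tcp_pos: [0.5994, 0.0025, 0.0087]
orientation: [[0.995, 0.095, 0.001], [0.095, -0.995, 0.0], [0.001, -0.0, -1.0]]
ft_force: [0.5, 0.1, -1.4]
gripper_width: 0.71
grip_force: 30.0
```

Call:
jog_arm --rows '[{"x": 0, "y": 0, "z": 0.5, "spin": 0}, {"x": 0, "y": 0, "z": 1, "spin": 0}, {"x": 0, "y": 0, "z": 1, "spin": 0}, {"x": 0, "y": 0, "z": 1, "spin": 0}]'

```text
time_s: 37.08
tcp_pos: [0.5989, 0.0024, 0.007]
orientation: [[0.995, 0.095, 0.0], [0.095, -0.995, -0.0], [0.0, 0.0, -1.0]]
ft_force: [0.4, 0.6, -1.3]
gripper_width: 0.707
grip_force: 30.0
```

Call:
jog_arm --rows '[{"x": 0, "y": 0, "z": 0.5, "spin": 0}, {"x": 0, "y": 0, "z": 0.5, "spin": 0}]'

```text
time_s: 37.33
tcp_pos: [0.5989, 0.0024, 0.007]
orientation: [[0.995, 0.095, 0.0], [0.095, -0.995, -0.0], [0.0, 0.0, -1.0]]
ft_force: [-1.9, 0.2, 3.7]
gripper_width: 0.714
grip_force: 30.0
```

Call:
jog_arm --rows '[{"x": 0, "y": 0, "z": 0, "spin": 0}, {"x": 0, "y": 0, "z": 0, "spin": 0}, {"x": 0, "y": 0, "z": 0, "spin": 0}, {"x": 0, "y": 0, "z": -10, "spin": 0}, {"x": 0, "y": 0, "z": -40, "spin": 0}, {"x": 0, "y": 0, "z": -90, "spin": 0}, {"x": 0, "y": 0, "z": -150, "spin": 0}, {"x": 0, "y": 0, "z": -210, "spin": 0}, {"x": -20, "y": 0, "z": -270, "spin": 0}, {"x": -50, "y": 0, "z": -325, "spin": 0}, {"x": -50, "y": 0, "z": -325, "spin": 0}, {"x": -50, "y": 0, "z": -325, "spin": 0}, {"x": -50, "y": 0, "z": -325, "spin": 0}]' --hand 0.1

```text
time_s: 38.95
tcp_pos: [0.5487, -0.0024, 0.3297]
orientation: [[0.995, 0.095, -0.003], [0.095, -0.995, -0.001], [-0.003, 0.0, -1.0]]
ft_force: [0.1, -0.4, -0.8]
gripper_width: 0.898
grip_force: 0.0
```

Run:
```python
from h import *
i,c=snap("wrist");np.savez("wb.npz",i=i,**c);cv2.imwrite("pics/wb.png",i)
hs=cv2.cvtColor(i,cv2.COLOR_BGR2HSV);m=cv2.inRange(hs,(8,60,60),(25,255,255));m[235:]=0
for k in cv2.findContours(m,0,2)[0]:
    if cv2.contourArea(k)<300:continue
    x,y,w,h=cv2.boundingRect(k);P=pts(c,k,.028);r=cv2.minAreaRect(P.astype(np.float32)*1000);print((x,y,w,h),np.array(r[0]).round(1),np.array(r[1]).round(1),r[2],i[y+h//2,x+w//2])
s=read_state();print(s["tcp_pos"],s["time_s"])
```

```text
(287, 215, 63, 17) [456.1  -9.8] [25.2 92.1] 5.406078338623047 [ 48  76 111]
(295, 48, 48, 143) [599.6   3. ] [187.   61.5] 5.419516563415527 [ 89 129 159]
(281, 0, 76, 23) [734.4  15.9] [24.3 93.3] 5.457501411437988 [ 49  77 114]
[ 0.54886564 -0.00239125  0.32959642] 39.0
```

The case measures (0.5996, 0.003) with yaw 5.42°, and both bookend blobs measure 5.4°, so it is aligned and centred. Handing in.

```bash
python3 -c "
from plant import close_job;print(close_job())"
```

```text
the job is handed in; nothing more can be done
None
```

The job is handed in at about 39 s of the 128 s allowed: basket in the cup, dish mid-saucer, tin in the larger compartment and case between the bookends, all looking right in my last pictures with the pen cup untouched; no verdict came back.

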